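Set the loupe stage on the marked spot with its coaxial coarse and fine knobs

TASK

Bring the loupe stage back to the spot marked by its two red riders: turn the wide black lower knob until the green band on the carriage stands opposite the red rider on the long scale, then turn the small silver upper knob until the yellow needle points exactly at the middle of the red rider on the short vernier scale (the blue riders mark another spot). Last, push the clamp lever all the way over, away from the robot. Move the carriage and the needle only by the knobs, and leave the eraser and the block of tags beside the stage where they are.

Things in the scene. Friction and masses are not known exactly. Their poses are not given: they have to be found in the camera images.
- knob_axis (a point): Point on the common upright axis of the two knobs, 44 mm above the table, in the middle of the lower knob's height. The knobs stand on the near side of the loupe stage, a grey plate 200 x 380 mm and 14 mm high, fixed to the table; a flat gear cover 36 mm wide and 20 mm high runs from below the knobs away from the robot. Axes: x points across the stage away from the robot, y along its rails to the left, z up; the stage's yaw varies by up to 0.25 rad either way.
- coarse_knob (a joint): Angle of the wide black lower knob: upright axis, 56 mm diameter, fine ribs, from 34 to 54 mm above the table. Positive is clockwise seen from above; 40 mm of carriage travel a radian, clockwise moves the carriage to the right (-y of the stage), 0 in mid travel, stops at -2.4 and 2.4. Light friction, 0.06 N m; it stays where it is left, and may need more than one grasp.
- fine_knob (a joint): Angle of the small silver upper knob on the same axis: 26 mm diameter, fine ribs, from 60 to 84 mm above the table, 6 mm clear above the lower knob. Positive is clockwise seen from above; 12 mm of needle travel along the short scale a radian, clockwise moves the needle to the right (-y of the stage); at 0 the needle is at the middle of the short scale; stops at -2.2 and 2.2. Friction 0.03 N m; it stays where it is left. The two knobs turn independently.
- green_band (a point): Middle of the near edge of the green band, 14 mm wide, on the top of the dark steel carriage, 36 mm above the table. The carriage (70 x 100 mm, with the black loupe on it) slides along two steel rods behind the white scale. Axes as for knob_axis.
- needle_tip (a point): Near end of the yellow needle, 4 mm wide, which reaches from its dark slider towards the short white vernier scale (90 mm long, on the left of the knobs, its middle 125 mm from their axis), 26 mm above the table. The slider's top is 28 mm above the table. Axes as for knob_axis.
- red_rider_mark (a point): Middle (in width) of the upper far edge of the large red rider, a block 22 x 8 x 8 mm fixed on the long white scale in front of the carriage, 26 mm above the table. Its far edge faces the carriage. Axes as for knob_axis; the band is opposite it when their places along this y axis agree. A like blue rider stands on the other half of the scale, either left or right.
- small_red_rider_mark (a point): The same point of the small red rider, 22 x 6 x 8 mm, fixed on the short vernier scale, 26 mm above the table; its far edge faces the needle, which points at it when their places along this y axis agree. A like blue rider stands on the other half of the short scale, either left or right.
- clamp_tip (a point): Middle of the black ball, 26 mm diameter, on the end of the clamp lever, 130 mm to the right (-y) of the knobs. The ball is 60 mm from the lever's level hinge, which runs along y, 36 mm above the table and straight to the right of the knob axis; its grey housing is 70 x 50 mm (x, y), its top 39 mm above the table, and the barrel round the hinge (26 mm diameter) rises to 49 mm.
- clamp (a joint): Angle of the clamp lever: at 0 it leans 0.5 rad towards the robot (-x of the stage), at 1.0 (stop, fully over) it leans 0.5 rad away from it. Stiff by friction of 0.06 N m (about 1 N at the ball), stays where it is left.
- carriage: The dark steel carriage with the black loupe (37 mm diameter, top 73 mm above the table) on it; not to be touched. Origin at the height of the table, 25.5 mm nearer the robot than the carriage's near edge.
- fine_slide: The small dark slider with the yellow needle; not to be touched. Origin at the height of the table, 60 mm beyond the knob axis (+x of the stage) and 125 mm to the right of the needle.
- eraser: A bystander: blue and white eraser, 23 x 40 x 13 mm; origin at the middle of its underside.
- label_block: A bystander: white block of blank tags, 80 x 44 x 9 mm; origin at the middle of its underside.

How it is judged:
By the outcome, as a careful person would: the job done as asked, in the order asked, and still so for the second after the job is handed in, with the robot touching nothing.
It also fails if it takes over 61 s, if anything falls off the work surface, if the arm or the gripper's body presses on something with over 40 N, if the wrist force passes 120 N, or if a joint passes its speed limit or range.

ROBOT

A 7-joint arm with a two-finger parallel gripper is mounted at the origin on a cart in front of the work surface, level with it; the furniture and walls round the work are solid. World frame = base frame: x ahead of the robot, y to its left, z up, the work surface at z = 0. Lengths are in m, angles in rad, forces in N, time in s.
With the tool pointing down it reaches from about 0.35 to 0.9 m from the base axis. Payload 8.1 kg.
Tool frame: the origin (TCP) lies between the finger pads; the fingertips stand 14 mm ahead of it and the grasp point (between the pads) lies 5 mm behind it; z points along the fingers, y is the line along which they close (so a half turn about z gives the same grasp; the last joint's range is limited). The gripper opens to 85 mm and grips with 20 to 120 N. Pads are 22 mm wide; open, the fingers measure 114 mm over their backs; the gripper's body (76 mm by 85 mm) begins 54 mm behind the grasp point. The pads swing forward as they close: fully open they stand 13 mm farther back than shut.
Start: joints at [-1.239, 0.434, 0.025, 1.573, -0.012, 1.134, -0.075], TCP at [0.263, 0.567, 0.245] pointing down, gripper open.
Joint ranges: [-2.62, 2.62], [-0.44, 2.09], [-1.27, 1.32], [0.08, 2.57], [-1.32, 4.46], [0.12, 2], [-2.74, 2.74]. Speed limits (rad/s): [2.22, 2.22, 3.01, 3.01, 3.14, 3.14, 3.14].

INTERFACE

Orientations are given as a unit quaternion [w, x, y, z].
In Python, from cell import bot, read_camera, boxes_of gives the robot as it stands.
- The arm moves only by the tool servo_tool, never from a script. Its argument "series" is a list that holds one entry, the list of rows, each a list of 7 numbers: the shift along the tool's x, y, z in m, then the turn, a rotation vector about the tool's x, y, z in degrees, then the finger opening in m, from 0 to 0.0854. A call has exactly 10 rows; each row shifts and turns the commanded pose from where the row before left it, along the tool's axes as they then stand; what a row does not reach is not made up. A row lasts 1/8 s, in which the tool goes at most 62.5 mm and 10.7 degrees, less where a joint would pass 70% of its speed; a pose out of reach is approached as far as the arm can. A call is refused whole if a number of a shift passes 0.0625 or a number of a turn 10.7, either way. A call with a gripper value outside its range is refused whole. The fingers move at their own pace and stop on an object; "squeeze" is the grip in N (left out, the last holds). Time passes only in rows, so rows that do not move let the fingers close, or fill a call up. It gives the time, the measured TCP pose, the force, the opening and the grip force at its end, in the units of the state.
- bot.get_state(): the state, without advancing time (a new reading comes with each control period).
- read_camera(name): name is "scene" or "top" or "wrist"; returns a dict with "frame" (400x640x3 uint8, blue, green, red), "mtx" (3x3 intrinsics, pixels), "dist_coeffs" ([k1, k2, p1, p2, k3] as OpenCV has them; the pictures are not rectified), "view" (4x4, takes a point from world to camera coordinates). Camera axes: x right, y up, looking along -z (the intrinsics and any distortion apply to the point x, -y, -z); pixel columns grow to the right and rows downward; lengths in m; the calibration is good to about 2 mm. A picture is of the moment at which its call begins. There is no depth.
- bot.finish_job(): hands the job in; it is judged then, once.
Trained networks look in the newest picture that a camera, given by its name, has taken for a name from the list of things; names that differ only in an ending like _2 or _b are one class to them, and where a whole thing is asked for, a point or a joint stands for the part that bears it (a point fixed in the world has none). Each returns a list of dicts, best first, with "confidence" (0 to 1); they miss things now and then, are a little off and sometimes report something else, mostly with a low value. They report only what shows in the picture. A call takes as long as a camera call.
- boxes_of(camera, name): "uv" ([column, row] in pixels, amid what is visible of it).
The state is a dict: "t": time; "joints": joint angles; "joint_vel": joint speeds; "joint_efforts": joint torques, N m; "tcp_pos": TCP position; "tcp_rot": TCP orientation; "contact_force": force on the tool from outside, world axes, zero at the start; "wrist_torque": the same for the moment, N m; "grip_width": opening from 0.0 (shut) to 1.0 (fully open); "finger_force": force on a finger pad.
Only numpy, scipy, OpenCV 4.12 (cv2) and the standard library are available. Lean on these libraries where they do the work, as an engineer would, in place of code of your own. Each camera call takes 0.05 s, during which the arm holds its last target. There are 200 camera calls.

## Working session

There is one attempt and no reset: what is moved stays moved. The work goes in short steps, Python scripts to look and compute and a tool call to move; the robot and the scene stay as the last step left them, time stands still between calls to the robot, and variables do not carry over. Pictures are saved under pics/ and viewed, at most 10 in all, crops included, and the job is handed in when it is done.

Besides the shell and the picture viewer there is one more tool, called after "Call:" as name([rows], argument=value, ...), one row to a line, values as JSON. servo_tool: Moves the arm, as the interface text tells. Its arguments: {"type":"object","properties":{"series":{"type":"array","items":{"type":"array","items":{"type":"array","items":{"type":"number"}}}},"squeeze":{"type":"number"}},"required":["series"]}

```bash
mkdir -p pics
cat > h.py <<'E'
import numpy as np, cv2
from cell import bot, read_camera, boxes_of
def ray(c,uv):
    p=cv2.undistortPoints(np.array([[uv]],float),np.array(c['mtx'],float),np.array(c['dist_coeffs'],float))[0,0]
    V=np.array(c['view']);R=V[:3,:3];t=V[:3,3]
    return -R.T@t, R.T@np.array([p[0],-p[1],-1])
def at(c,uv,z):
    o,d=ray(c,uv); return o+d*(z-o[2])/d[2]
def proj(c,P):
    V=np.array(c['view']);q=V[:3,:3]@np.array(P)+V[:3,3]
    return cv2.projectPoints(np.array([[q[0],-q[1],-q[2]]]),np.zeros(3),np.zeros(3),np.array(c['mtx'],float),np.array(c['dist_coeffs'],float))[0][0,0]
E
python3 - <<'E'
from h import *
Z=dict(knob_axis=.044,coarse_knob=.054,fine_knob=.084,green_band=.036,needle_tip=.026,red_rider_mark=.026,small_red_rider_mark=.026,clamp_tip=.0887,eraser=.013,label_block=.009,carriage=.036)
for cam in ['scene','top']:
    c=read_camera(cam);cv2.imwrite(f'pics/{cam}0.png',c['frame'])
    o,_=ray(c,(320,200));print(cam,o.round(3))
    for n,z in Z.items():
        for b in boxes_of(cam,n)[:2]: print(n,np.round(b['uv'],1),round(b['confidence'],2),at(c,b['uv'],z).round(4))
E
```

```text
scene [-0.262  0.48   0.634]
knob_axis [306.5 219.1] 0.57 [0.4891 0.0259 0.044 ]
coarse_knob [322.2 214.9] 0.79 [ 0.4716 -0.0056  0.054 ]
fine_knob [323.5 201.2] 0.65 [ 0.4793 -0.014   0.084 ]
green_band [294.9 192. ] 0.56 [ 0.6209 -0.0205  0.036 ]
green_band [324.1 202.4] 0.55 [ 0.5385 -0.0553  0.036 ]
needle_tip [277.9 233.4] 0.56 [0.4977 0.0968 0.026 ]
clamp_tip [369.  181.8] 0.42 [ 0.4879 -0.1513  0.0887]
eraser [241.3 312.9] 0.7 [0.3283 0.2677 0.013 ]
label_block [428.6 231.5] 0.91 [ 0.3346 -0.2138  0.009 ]
carriage [294.6 194.7] 0.79 [ 0.6097 -0.013   0.036 ]
carriage [321.7 215.5] 0.3 [ 0.4929 -0.0183  0.036 ]
top [0.443 0.003 0.945]
knob_axis [336.3 177. ] 0.93 [ 0.5433 -0.0245  0.044 ]
coarse_knob [340.4 203.7] 0.55 [ 0.4771 -0.0347  0.054 ]
fine_knob [339.4 196.2] 0.61 [ 0.4936 -0.031   0.084 ]
green_band [340.  203.3] 0.7 [ 0.4788 -0.0345  0.036 ]
green_band [338.2 154.2] 0.66 [ 0.6013 -0.0289  0.036 ]
needle_tip [290.7 194. ] 0.55 [0.5013 0.0892 0.026 ]
needle_tip [397.3 199.5] 0.28 [ 0.4902 -0.1783  0.026 ]
red_rider_mark [289.6 195.2] 0.5 [0.4982 0.0919 0.026 ]
clamp_tip [394.2 199.3] 0.59 [ 0.4874 -0.1587  0.0887]
eraser [223.9 255.6] 0.51 [0.3436 0.2581 0.013 ]
label_block [409.2 260.7] 0.83 [ 0.3361 -0.2123  0.009 ]
carriage [338.9 150.8] 0.96 [ 0.6098 -0.0306  0.036 ]
```

Run:
```python
import cv2
a=cv2.imread('pics/top0.png')[110:290,200:440];cv2.imwrite('pics/top0c.png',cv2.resize(a,(800,600),interpolation=cv2.INTER_CUBIC))
```

```text
(no output)
```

View pics/top0c.png

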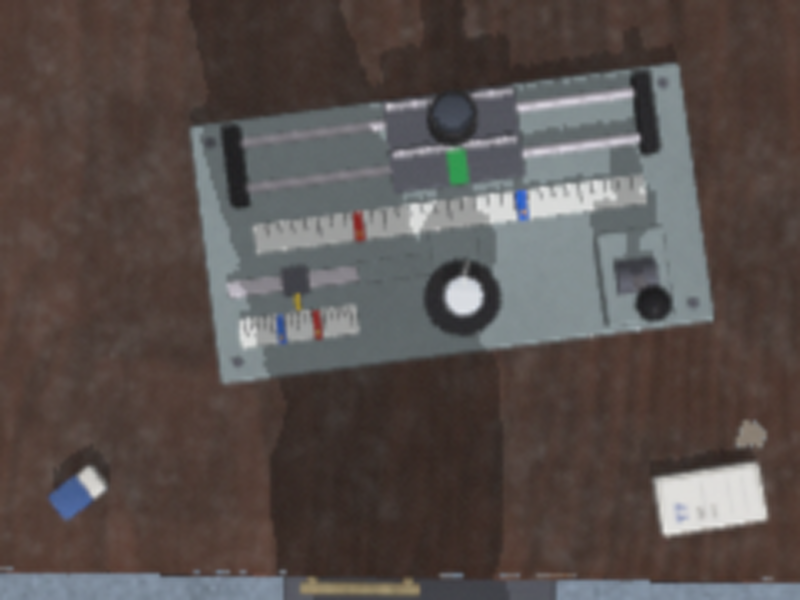

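View pics/scene0.png

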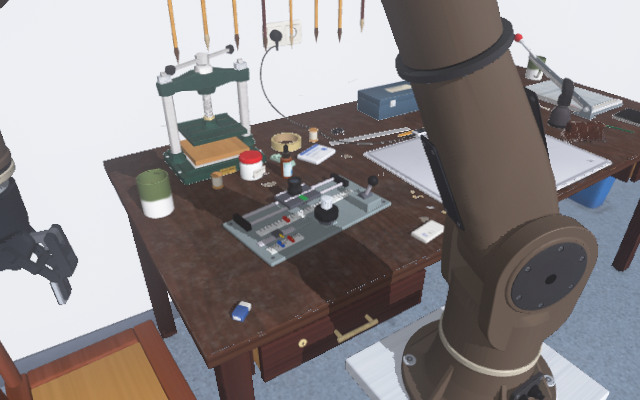

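The top view shows the band at about crop (457,165), the large red rider at (358,227) to its left, the needle at (298,300), the small red rider at (317,323) to its right, and the ball at (653,301). The scene view confirms this layout. Next I'll refine these positions by colour.

```bash
cat >> h.py <<'E'
def blobs(c,col,mina=4):
    h=cv2.cvtColor(c['frame'],cv2.COLOR_BGR2HSV);H,S,V=[h[...,i].astype(int) for i in range(3)]
    m={'red':((H<8)|(H>172))&(S>130)&(V>70),'green':(abs(H-65)<15)&(S>120)&(V>60),'yellow':(abs(H-25)<6)&(S>130)&(V>90),'blue':(abs(H-110)<12)&(S>130)&(V>80)}[col].astype(np.uint8)
    n,l,s,ce=cv2.connectedComponentsWithStats(m)
    return [(ce[i],s[i]) for i in range(1,n) if s[i][4]>=mina]
E
python3 - <<'E'
from h import *
c=read_camera('top')
for col,z in [('red',.026),('blue',.026),('green',.036),('yellow',.026)]:
    for ce,s in blobs(c,col):
        P=at(c,ce,z)
        if 0.3<P[0]<.7 and abs(P[1])<.3: print(col,ce.round(1),s[2:],P.round(4))
f=lambda u,v:(u/3.3333+200-.35,v/3.3333+110-.35)
for n,u,v,z in [('fine',463,295,.084),('coarse',462,297,.054),('ball',653,301,.0887),('cLF',191,126,.014),('cRF',679,64,.014),('cRN',713,319,.014),('cLN',223,383,.014)]: print(n,at(c,f(u,v),z).round(4))
s=bot.get_state();print({k:np.round(s[k],3) for k in s})
print(c['mtx'],c['dist_coeffs'])
c=read_camera('wrist');print(np.array(c['view']).round(3),c['mtx'],ray(c,(320,200)))
E
```

```text
red [307.1 177.9] [ 3  7 15] [0.5422 0.0484 0.026 ]
red [294.6 205.9] [2 5 7] [0.4715 0.0791 0.026 ]
blue [355.9 169.5] [ 3  6 16] [ 0.5647 -0.0741  0.026 ]
blue [283.6 206.6] [2 5 8] [0.4693 0.1066 0.026 ]
blue [221.4 258.9] [ 8  7 27] [0.3367 0.2607 0.026 ]
green [336.8 159.6] [ 6 10 50] [ 0.5877 -0.0257  0.036 ]
yellow [289. 200.] [1 5 5] [0.4861 0.0933 0.026 ]
fine [ 0.4889 -0.029   0.084 ]
coarse [ 0.4891 -0.0294  0.054 ]
ball [ 0.4859 -0.1619  0.0887]
cLF [0.6207 0.1787 0.014 ]
cRF [ 0.6719 -0.1956  0.014 ]
cRN [ 0.4764 -0.2218  0.014 ]
cLN [0.4236 0.1507 0.014 ]
{'t': np.float64(1.25), 'joints': array([-1.239,  0.434,  0.025,  1.573, -0.012,  1.134, -0.075]), 'joint_vel': array([ 0.001, -0.001,  0.001,  0.001,  0.001, -0.   , -0.   ]), 'joint_efforts': array([ 2.0000e-03, -6.7029e+01,  1.0250e+00, -3.1656e+01,  1.6000e-02,
        3.0000e-03, -0.0000e+00]), 'tcp_pos': array([0.263, 0.567, 0.245]), 'tcp_rot': array([0.   , 0.216, 0.976, 0.   ]), 'contact_force': array([0.608, 0.502, 0.074]), 'wrist_torque': array([ 0.071,  0.041, -0.013]), 'finger_force': np.float64(0.0), 'grip_width': np.float64(1.005)}
[[366.31194161   0.         320.37776842]
 [  0.         366.31194161 203.72006867]
 [  0.           0.           1.        ]] [-0.00317832  0.          0.          0.          0.        ]
[[ 0.421  0.907  0.    -0.625]
 [-0.859  0.399 -0.321  0.041]
 [-0.292  0.135  0.947 -0.382]
 [ 0.     0.     0.     1.   ]] [[278.59029636   0.         318.7030861 ]
 [  0.         278.59029636 194.34757135]
 [  0.           0.           1.        ]] (array([0.18778517, 0.6022939 , 0.37503426]), array([ 0.31096746, -0.13896478, -0.94043679]))
```

Call:
servo_tool([
  [[-0.038,-0.0372,0.0038,0,0,0,0.07],[-0.038,-0.0372,0.0038,0,0,0,0.07],[-0.038,-0.0372,0.0038,0,0,0,0.07],[-0.038,-0.0372,0.0038,0,0,0,0.07],[-0.038,-0.0372,0.0038,0,0,0,0.07],[-0.038,-0.0372,0.0038,0,0,0,0.07],[-0.038,-0.0372,0.0038,0,0,0,0.07],[-0.038,-0.0372,0.0038,0,0,0,0.07],[-0.038,-0.0372,0.0038,0,0,0,0.07],[-0.038,-0.0372,0.0038,0,0,0,0.07]],
])

```text
t: 2.55
tcp_pos: [0.4518, 0.0678, 0.2076]
tcp_rot: [0.0, 0.216, 0.976, 0.0]
contact_force: [1.1, 1.0, 0.3]
grip_width: 0.816
finger_force: 0.0
```

Call:
servo_tool([
  [[-0.038,-0.0372,0.0038,0,0,0,0.07],[-0.038,-0.0372,0.0038,0,0,0,0.07],[0,0,0,0,0,10,0.07],[0,0,0,0,0,10,0.07],[0,0,0,0,0,10,0.07],[0,0,0,0,0,10,0.07],[0,0,0,0,0,10,0.07],[0,0,0,0,0,10,0.07],[0,0,0,0,0,10,0.07],[0,0,0,0,0,10,0.07]],
])

```text
t: 3.8
tcp_pos: [0.4889, -0.03, 0.1999]
tcp_rot: [0.0, 0.795, 0.607, 0.0]
contact_force: [0.3, -0.3, 0.4]
grip_width: 0.821
finger_force: 0.0
```

```bash
cat >> h.py <<'E'
def st():
    s=bot.get_state();from scipy.spatial.transform import Rotation as R
    q=s['tcp_rot'];M=R.from_quat([q[1],q[2],q[3],q[0]]).as_matrix()
    print('t',round(float(s['t']),2),'tcp',np.round(s['tcp_pos'],4),'theta',np.degrees(np.arctan2(M[1,0],M[0,0])).round(1),'z',M[:,2].round(3),'j',np.round(s['joints'],2),'F',np.round(s['contact_force'],1),s['grip_width'],s['finger_force']);return s,M
YAW=.137
def meas(c,ox=0.489,oy=-.029,yaw=YAW):
    ex=np.array([np.cos(yaw),np.sin(yaw)]);ey=np.array([-ex[1],ex[0]])
    for col,z in [('red',.026),('blue',.026),('green',.036),('yellow',.026)]:
        for ce,s in blobs(c,col,8):
            P=at(c,ce,z);d=P[:2]-[ox,oy]
            if abs(d@ex)<.15 and abs(d@ey)<.2: print(col,ce.round(1),s[:5],P.round(4),'stage',(d@ex).round(4),(d@ey).round(4))
E
python3 - <<'E'
from h import *
s,M=st()
c=read_camera('wrist');cv2.imwrite('pics/w1.png',c['frame']);meas(c)
for n,z in dict(coarse_knob=.044,fine_knob=.084,knob_axis=.044,green_band=.036,needle_tip=.026,red_rider_mark=.026,small_red_rider_mark=.026,clamp_tip=.0887).items():
    for b in boxes_of('wrist',n)[:2]: print(n,np.round(b['uv'],1),round(b['confidence'],2),at(c,b['uv'],z).round(4))
E
```

```text
t 3.8 tcp [ 0.4889 -0.03    0.1999] theta 74.8 z [ 0.  0. -1.] j [-0.54  0.29  0.63  1.99 -0.21  0.92 -0.08] F [ 0.3 -0.3  0.4] 0.8212594461288566 0.0
red [274.  80.] [267  76  15  10  74] [0.4718 0.0804 0.026 ] stage -0.0021 0.1107
red [263.8  85.4] [262  83   5   5  11] [0.4602 0.0784 0.026 ] stage -0.0139 0.1103
red [351.2  90.8] [341  85  20  13 117] [0.5446 0.05   0.026 ] stage 0.0658 0.0707
blue [260.2  52.9] [249  47  21  14 116] [0.4664 0.1072 0.026 ] stage -0.0038 0.1381
blue [389.5 196.1] [380 191  19  12 113] [ 0.5614 -0.0723  0.026 ] stage 0.0658 -0.0528
green [408.5 151.5] [396 142  26  20 311] [ 0.5882 -0.0244  0.036 ] stage 0.0989 -0.009
yellow [282.5  60.6] [277  57  12   8  51] [0.4854 0.0951 0.026 ] stage 0.0134 0.1234
coarse_knob [317.  171.7] 0.57 [ 0.4897 -0.0182  0.044 ]
fine_knob [318.  189.8] 0.64 [ 0.4889 -0.0254  0.084 ]
knob_axis [359.3 128.5] 0.96 [0.5423 0.0135 0.044 ]
green_band [432.  138.4] 0.88 [ 0.6139 -0.0173  0.036 ]
green_band [294.3  56.3] 0.29 [0.4981 0.0942 0.036 ]
needle_tip [293.7  53.5] 0.93 [0.4979 0.0982 0.026 ]
red_rider_mark [295.2  53.4] 0.49 [0.4993 0.0979 0.026 ]
red_rider_mark [351.   91.5] 0.48 [0.5442 0.0495 0.026 ]
small_red_rider_mark [273.9  80.3] 0.55 [0.4716 0.0802 0.026 ]
clamp_tip [352.7 306.5] 0.65 [ 0.4905 -0.1583  0.0887]
clamp_tip [357.5 127.9] 0.45 [0.5359 0.0201 0.0887]
```

View pics/w1.png

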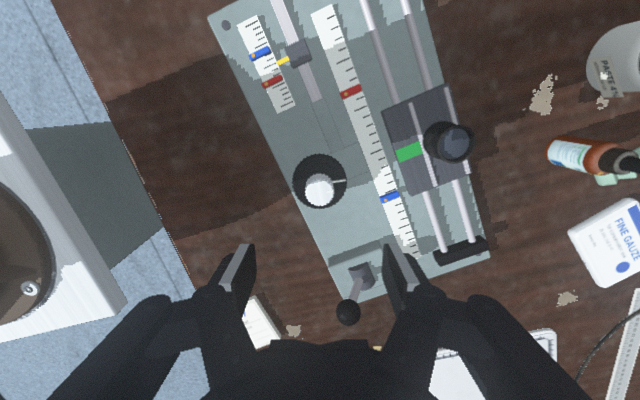

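The wrist view shows the silver knob at (319,190), the black knob's ellipse centred at about (319,181), the red rider at (351,91) and the band at (408,151). The needle is at (282,61) and the small red rider at (274,80). All of them agree with the top view.

Run:
```python
from h import *
c=read_camera('wrist');f=c['frame'];g=cv2.cvtColor(f,cv2.COLOR_BGR2GRAY)
sub=g[140:222,280:360]
for nm,m,z in [('silver',(sub>190),.084),('black',(sub<45),.05)]:
    n,l,s,ce=cv2.connectedComponentsWithStats(m.astype(np.uint8));i=1+s[1:,4].argmax()
    pts=np.argwhere(l==i)[:,::-1].astype(np.float32)
    (cx,cy),r=cv2.minEnclosingCircle(pts);print(nm,s[i],cx+280,cy+140,r,at(c,(cx+280,cy+140),z).round(4))
ex=np.array([np.cos(YAW),np.sin(YAW)])
s,M=st()
```

```text
silver [ 25  40  29  26 543] 319.03845977783203 191.57692337036133 14.050413131713867 [ 0.4892 -0.0275  0.084 ]
black [14 34  7  6 13] 296.8999996185303 176.0999984741211 3.1017138957977295 [ 0.4686 -0.0161  0.05  ]
t 4.3 tcp [ 0.4888 -0.0302  0.1997] theta 75.1 z [ 0.  0. -1.] j [-0.54  0.29  0.62  1.99 -0.21  0.92 -0.07] F [ 0.1 -0.9  0.1] 0.8218748947890661 0.0
```

Call:
servo_tool([
  [[0.0015,0,0.04,0,0,0,0.07],[0,0,0.04,0,0,0,0.07],[0,0,0.04,0,0,0,0.07],[0,0,0.025,0,0,0,0.07],[0,0,0.016,0,0,0,0.07],[0,0,0,0,0,0,0.07],[0,0,0,0,0,0,0.045],[0,0,0,0,0,0,0.045],[0,0,0,0,0,0,0.045],[0,0,0,0,0,0,0.045]],
], squeeze=30)

```text
t: 5.55
tcp_pos: [0.4898, -0.0288, 0.0396]
tcp_rot: [0.0, 0.793, 0.609, 0.001]
contact_force: [-1.8, -0.9, 8.1]
grip_width: 0.64
finger_force: 32.4
```

Call:
servo_tool([
  [[0,0,0,0,0,-10,0.045],[0,0,0,0,0,-10,0.045],[0,0,0,0,0,-10,0.045],[0,0,0,0,0,-10,0.045],[0,0,0,0,0,-10,0.045],[0,0,0,0,0,-10,0.045],[0,0,0,0,0,-10,0.045],[0,0,0,0,0,-10,0.045],[0,0,0,0,0,-10,0.045],[0,0,0,0,0,-10,0.045]],
])

```text
t: 6.8
tcp_pos: [0.4897, -0.0288, 0.0396]
tcp_rot: [0.001, 0.04, 0.999, -0.0]
contact_force: [-1.4, -1.7, 6.1]
grip_width: 0.647
finger_force: 32.5
```

Run:
```python
from h import *
s,M=st()
c=read_camera('wrist');cv2.imwrite('pics/w2.png',c['frame']);meas(c)
c=read_camera('top');print('top');meas(c)
```

```text
t 6.8 tcp [ 0.4897 -0.0288  0.0396] theta 175.4 z [ 0.001 -0.    -1.   ] j [-0.02  0.51 -0.04  2.1   0.04  0.53  1.4 ] F [-1.4 -1.7  6.1] 0.6466149193683822 32.461466789245605
red [512.5 201.9] [503 182  16  39 363] [0.4681 0.0796 0.026 ] stage -0.0059 0.1104
blue [565.5 190.9] [555 172  19  40 420] [0.464  0.1067 0.026 ] stage -0.0062 0.1378
blue [554.8 182.4] [554 177   4  11  14] [0.4587 0.1001 0.026 ] stage -0.0124 0.1321
blue [264.4 339.8] [261 331   7  17  25] [ 0.5533 -0.0692  0.026 ] stage 0.0582 -0.0486
green [443.1 374.4] [432 358  25  32 570] [0.5802 0.0447 0.036 ] stage 0.1004 0.0606
yellow [538.9 230. ] [535 220   9  21 144] [0.4864 0.0966 0.026 ] stage 0.0146 0.1248
top
red [307.1 177.9] [306 175   3   7  15] [0.5422 0.0484 0.026 ] stage 0.0633 0.0694
red [294.5 205.7] [294 203   2   6  11] [0.4719 0.0794 0.026 ] stage -0.0022 0.1097
blue [283.6 206.8] [283 205   2   5   9] [0.4689 0.1067 0.026 ] stage -0.0014 0.1372
green [308.5 163. ] [306 159   6  10  42] [0.5784 0.0448 0.036 ] stage 0.0987 0.0609
```

View pics/w2.png

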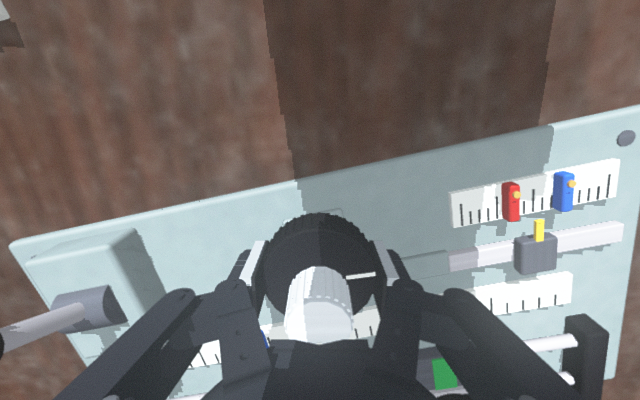

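The held view shows the band at (443,374) and the knob gripped without slip: 70 mm of travel for 100°. About 14° remain. I'll turn, release, lift and look again.

Call:
servo_tool([
  [[0,0,0,0,0,-7,0.045],[0,0,0,0,0,-7.2,0.045],[0,0,0,0,0,0,0.045],[0,0,0,0,0,0,0.07],[0,0,0,0,0,0,0.07],[0,0,0,0,0,0,0.07],[0,0,-0.02,0,0,0,0.07],[0,0,-0.03,0,0,0,0.07],[0,0,-0.03,0,0,0,0.07],[0,0,-0.03,0,0,10,0.07]],
])

```text
t: 8.15
tcp_pos: [0.489, -0.0287, 0.1496]
tcp_rot: [-0.0, 0.008, 1.0, 0.0]
contact_force: [1.2, 0.1, -0.5]
grip_width: 0.82
finger_force: 0.0
```

Call:
servo_tool([
  [[0,0,0,0,0,10,0.05],[0,0,0,0,0,10,0.05],[0,0,0,0,0,10,0.05],[0,0,0,0,0,10,0.05],[0,0,0,0,0,10,0.05],[0,0,0,0,0,10,0.05],[0,0,0,0,0,10,0.05],[0,0,0,0,0,10,0.05],[0,0,0,0,0,10,0.05],[0,0,0,0,0,0,0.05]],
])

```text
t: 9.4
tcp_pos: [0.489, -0.0285, 0.1486]
tcp_rot: [-0.0, 0.711, 0.703, -0.0]
contact_force: [-0.3, 0.6, -0.6]
grip_width: 0.584
finger_force: 0.0
```

Run:
```python
from h import *
s,M=st()
c=read_camera('wrist');cv2.imwrite('pics/w3.png',c['frame']);meas(c)
c=read_camera('top');print('top');meas(c)
```

```text
t 9.4 tcp [ 0.489  -0.0285  0.1486] theta 89.4 z [-0. -0. -1.] j [-0.27  0.33  0.28  2.03 -0.13  0.79  0.07] F [-0.3  0.6 -0.6] 0.5836213064788028 0.0
red [294.5  67.8] [281  63  26  10 145] [0.4698 0.08   0.026 ] stage -0.0041 0.1106
red [382.5 104.8] [370 100  25  11 173] [0.5444 0.0501 0.026 ] stage 0.0657 0.0708
blue [288.4  30.4] [274  25  27  12 186] [0.466  0.1072 0.026 ] stage -0.0042 0.138
blue [391.7 232.7] [380 228  23  11 158] [ 0.5613 -0.072   0.026 ] stage 0.0657 -0.0525
green [425.7  98.4] [410  88  32  22 544] [0.5773 0.0548 0.036 ] stage 0.0989 0.071
yellow [313.1  46.9] [306  44  15   7  73] [0.4855 0.0953 0.026 ] stage 0.0135 0.1236
top
red [294.6 205.3] [294 203   2   6   9] [0.4728 0.0791 0.026 ] stage -0.0012 0.1093
blue [283.6 206.8] [283 205   2   5   9] [0.4689 0.1067 0.026 ] stage -0.0014 0.1372
green [305.1 163.7] [303 159   5  10  44] [0.5766 0.0534 0.036 ] stage 0.0981 0.0696
```

View pics/w3.png

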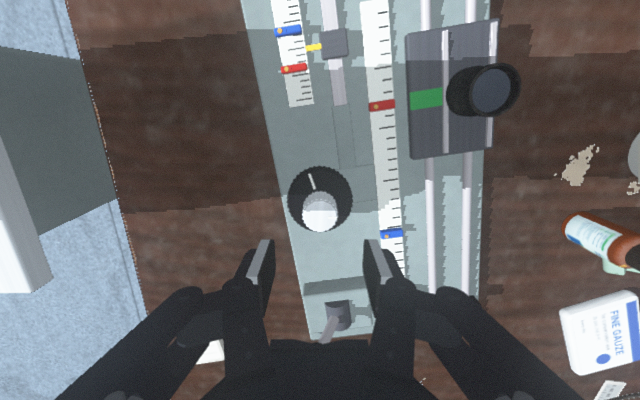

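The view shows the band (426,98) in line with the red rider (382,105) to 0.2 mm on the stage axis. The needle, at (313,47), has 13 mm or about 62° clockwise to go. Next is the fine knob.

Call:
servo_tool([
  [[0,0,0,0,0,-10,0.05],[0,0,0,0,0,-10,0.05],[0,0,0,0,0,-10,0.05],[0,0,0,0,0,-10,0.05],[0,0,0,0,0,-10,0.05],[0,0,0,0,0,-10,0.05],[0,0,0,0,0,-10,0.05],[0,0,0.03,0,0,0,0.05],[0,0,0.03,0,0,0,0.05],[0,0,0.0155,0,0,0,0.05]],
])

```text
t: 10.75
tcp_pos: [0.4884, -0.0288, 0.0719]
tcp_rot: [-0.001, 0.178, 0.984, -0.0]
contact_force: [-0.2, -0.9, 1.0]
grip_width: 0.585
finger_force: 0.0
```

Call:
servo_tool([
  [[0,0,0,0,0,0,0.05],[0,0,0,0,0,0,0.02],[0,0,0,0,0,0,0.02],[0,0,0,0,0,0,0.02],[0,0,0,0,0,0,0.02],[0,0,0,0,0,8,0.02],[0,0,0,0,0,8,0.02],[0,0,0,0,0,8,0.02],[0,0,0,0,0,8,0.02],[0,0,0,0,0,8,0.02]],
], squeeze=25)

```text
t: 12.0
tcp_pos: [0.4897, -0.0288, 0.0741]
tcp_rot: [0.001, 0.507, 0.862, 0.0]
contact_force: [-1.4, -0.9, 7.2]
grip_width: 0.29
finger_force: 25.8
```

Run:
```python
from h import *
s,M=st()
c=read_camera('wrist');meas(c)
c=read_camera('top');print('top');meas(c)
```

```text
t 12.0 tcp [ 0.4897 -0.0288  0.0741] theta 119.0 z [ 0.002  0.    -1.   ] j [-0.19  0.45  0.19  2.09 -0.14  0.61  0.6 ] F [-1.4 -0.9  7.2] 0.29000165298434516 25.842745900154114
red [379.2  60.2] [360  49  37  22 358] [0.4694 0.08   0.026 ] stage -0.0046 0.1107
red [449.4 165.6] [432 156  35  20 335] [0.5432 0.0499 0.026 ] stage 0.0645 0.0708
blue [401.1   9.8] [380   0  40  23 478] [0.4661 0.1067 0.026 ] stage -0.0041 0.1376
green [505.1 188.1] [482 172  47  33 865] [0.5774 0.0549 0.036 ] stage 0.099 0.071
yellow [411.2  64.7] [401  58  22  14 157] [0.4869 0.087  0.026 ] stage 0.0137 0.1152
top
red [307.1 177.9] [306 175   3   7  15] [0.5422 0.0484 0.026 ] stage 0.0633 0.0694
red [294.6 205.3] [294 203   2   6   9] [0.4728 0.0791 0.026 ] stage -0.0012 0.1093
blue [283.6 206.8] [283 205   2   5   9] [0.4689 0.1067 0.026 ] stage -0.0014 0.1372
green [305.3 163.9] [303 159   6  10  47] [0.5761 0.0529 0.036 ] stage 0.0975 0.0692
```

Call:
servo_tool([
  [[0,0,0,0,0,7,0.02],[0,0,0,0,0,7,0.02],[0,0,0,0,0,7,0.02],[0,0,0,0,0,0,0.02],[0,0,0,0,0,0,0.02],[0,0,0,0,0,0,0.02],[0,0,0,0,0,0,0.02],[0,0,0,0,0,0,0.02],[0,0,0,0,0,0,0.02],[0,0,0,0,0,0,0.02]],
])

```text
t: 13.35
tcp_pos: [0.4898, -0.0288, 0.0741]
tcp_rot: [0.001, 0.654, 0.756, 0.001]
contact_force: [-0.8, -0.8, 7.3]
grip_width: 0.292
finger_force: 26.0
```

Run:
```python
from h import *
s,M=st()
c=read_camera('wrist');meas(c)
a=c['frame'];r=[b for b in blobs(c,'red',30)];y=blobs(c,'yellow',30);print([b[0] for b in y])
v,u=[int(x) for x in (y[0][0][1],y[0][0][0])] if y else (80,380)
v=max(v,50);k=a[v-50:v+50,u-65:u+65];print(u-65,v-50)
cv2.imwrite('pics/w4.png',cv2.resize(k,None,fx=6,fy=6,interpolation=cv2.INTER_CUBIC))
```

```text
t 13.35 tcp [ 0.4898 -0.0288  0.0741] theta 98.3 z [ 0.002  0.    -1.   ] j [-0.27  0.45  0.29  2.1  -0.22  0.61  0.32] F [-0.8 -0.8  7.3] 0.29221218262605503 25.966754257678986
red [312.   49.2] [292  44  37  11 315] [0.4697 0.0801 0.026 ] stage -0.0042 0.1107
red [424.2 122.2] [405 117  37  12 375] [0.544 0.05  0.026] stage 0.0653 0.0708
blue [321.5   0. ] [317   0  10   1  10] [0.4716 0.1045 0.026 ] stage 0.001 0.1346
blue [395.7 285. ] [389 283  14   6  63] [ 0.5542 -0.0692  0.026 ] stage 0.0591 -0.0487
green [488.3 123.4] [ 464  112   50   24 1080] [0.5774 0.0549 0.036 ] stage 0.099 0.071
yellow [343.9  50.5] [333  47  21   7 104] [0.4879 0.0821 0.026 ] stage 0.0141 0.1102
[array([343.93269231,  50.53846154])]
278 0
```

View pics/w4.png

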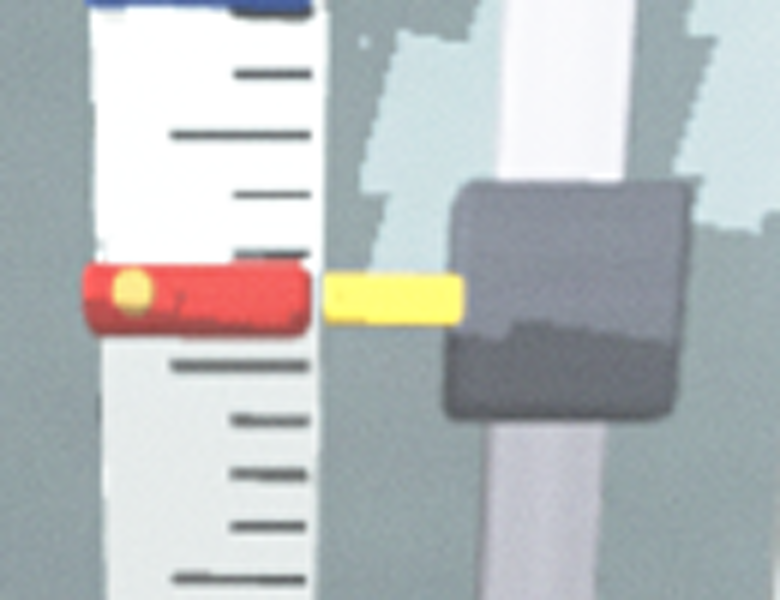

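The crop shows the rider spanning rows 264–337 and the needle 273–326, so they are within about 0.5 mm. Side faces bias this, so I'll release, put the camera straight over the mark and check the edges.

Call:
servo_tool([
  [[0,0,0,0,0,0,0.05],[0,0,0,0,0,0,0.05],[0,0,0,0,0,0,0.05],[0,0,-0.02,0,0,0,0.05],[0,0,-0.02,0,0,0,0.05],[0.014,0,0,0,0,0,0.05],[0.014,0,0,0,0,0,0.05],[0,0,0,0,0,0,0.05],[0,0,0,0,0,0,0.05],[0,0,0,0,0,0,0.05]],
])

```text
t: 14.65
tcp_pos: [0.485, -0.0014, 0.113]
tcp_rot: [-0.0, 0.654, 0.756, -0.0]
contact_force: [-0.5, 0.5, -0.1]
grip_width: 0.583
finger_force: 0.0
```

Run:
```python
from h import *
s,M=st()
A=[read_camera('wrist') for _ in range(4)];c=A[0];f=np.mean([a['frame'].astype(float) for a in A],0)
cv2.imwrite('pics/w5.png',f.astype(np.uint8));meas(c)
o,_=ray(c,(320,200));ex=np.array([np.cos(YAW),np.sin(YAW)]);ey=np.array([-ex[1],ex[0]]);O=np.array([.489,-.028])
print('cam stage',(o[:2]-O)@ex,(o[:2]-O)@ey,o[2])
# resample plane z=.026 in stage axes, 0.1mm
def patch(x0,x1,y0,y1,z,st=1e-4):
    X,Y=np.meshgrid(np.arange(x0,x1,st),np.arange(y1,y0,-st))
    W=O+X[...,None]*ex+Y[...,None]*ey
    P=np.c_[W.reshape(-1,2),np.full(X.size,z)];V=np.array(c['view']);q=P@V[:3,:3].T+V[:3,3]
    uv=cv2.projectPoints(q*[1,-1,-1],np.zeros(3),np.zeros(3),c['mtx'],np.array(c['dist_coeffs']))[0].reshape(X.shape+(2,)).astype(np.float32)
    return cv2.remap(f.astype(np.float32),uv[...,0],uv[...,1],cv2.INTER_CUBIC)
y0,y1=.095,.125
p=patch(-.02,.04,y0,y1,.026);cv2.imwrite('pics/p5.png',p.clip(0,255).astype(np.uint8))
def edges(prof,thr):
    i=np.where(prof>thr)[0];return y1-i[0]*1e-4,y1-i[-1]*1e-4
sat=p.max(2)-p.min(2)
for n,a,b,w in [('rider',-.013,-.003,p[...,2]-p[...,1]),('rider2',-.003,.004,p[...,2]-p[...,1]),('needle',.009,.013,p[...,2]-p[...,0]),('needle2',.013,.017,p[...,2]-p[...,0])]:
    pr=w[:,int((a+.02)*1e4):int((b+.02)*1e4)].mean(1);e=edges(pr,pr.max()/2);print(n,pr.max().round(),np.round(e,4),round(sum(e)/2,5))
```

```text
t 14.65 tcp [ 0.485  -0.0014  0.113 ] theta 98.3 z [-0. -0. -1.] j [-0.35  0.38  0.32  2.08 -0.18  0.7   0.22] F [-0.5  0.5 -0.1] 0.5833573931195973 0.0
red [301.2 100.4] [300  97   4   7  22] [0.46   0.0788 0.026 ] stage -0.014 0.1107
red [317.5 100.1] [307  97  21   7 137] [0.4719 0.0807 0.026 ] stage -0.002 0.111
red [403.  154.8] [389 150  28  10 226] [0.5438 0.0502 0.026 ] stage 0.0651 0.071
blue [315.1  59. ] [299  55  30   9 214] [0.4663 0.1075 0.026 ] stage -0.0038 0.1383
green [452.1 157.5] [434 149  37  18 618] [0.5773 0.0549 0.036 ] stage 0.0989 0.071
yellow [338.6 101. ] [331  99  17   5  80] [0.4873 0.0823 0.026 ] stage 0.0135 0.1105
cam stage -0.0012817442375915034 0.1102716670576988 0.24266188508252837
rider 107.0 [0.1124 0.1073] 0.10985
rider2 146.0 [0.1125 0.1077] 0.1101
needle 144.0 [0.1113 0.1075] 0.1094
needle2 145.0 [0.1114 0.1075] 0.10945
```

View pics/p5.png

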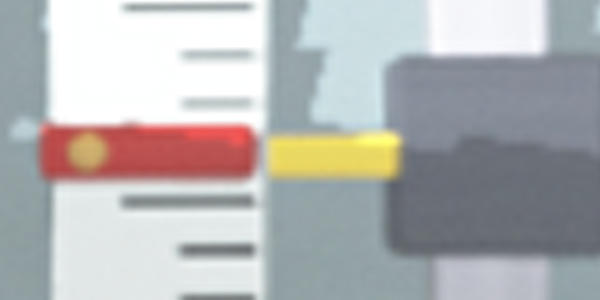

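The rectified patch (0.1 mm/px) puts the rider's middle at row 152 and the needle's at 156, so the needle is about 0.5 mm too far right. I'll regrip and turn back 2.4°.

Call:
servo_tool([
  [[-0.014,0,0,0,0,0,0.05],[-0.014,0,0,0,0,0,0.05],[0,0,0.02,0,0,0,0.05],[0,0,0.019,0,0,0,0.05],[0,0,0,0,0,0,0.05],[0,0,0,0,0,0,0.02],[0,0,0,0,0,0,0.02],[0,0,0,0,0,0,0.02],[0,0,0,0,0,0,0.02],[0,0,0,0,0,-2.4,0.02]],
])

```text
t: 16.1
tcp_pos: [0.4898, -0.0291, 0.075]
tcp_rot: [0.001, 0.638, 0.77, 0.0]
contact_force: [-1.0, -2.8, 6.2]
grip_width: 0.295
finger_force: 26.2
```

Call:
servo_tool([
  [[0,0,0,0,0,0,0.02],[0,0,0,0,0,0,0.02],[0,0,0,0,0,0,0.05],[0,0,0,0,0,0,0.05],[0,0,0,0,0,0,0.05],[0,0,-0.02,0,0,0,0.05],[0,0,-0.02,0,0,0,0.05],[0.014,0,0,0,0,0,0.05],[0.014,0,0,0,0,0,0.05],[0,0,0,0,0,0,0.05]],
])

```text
t: 17.35
tcp_pos: [0.4832, 0.0007, 0.1135]
tcp_rot: [-0.001, 0.637, 0.771, -0.0]
contact_force: [0.2, -0.2, -0.4]
grip_width: 0.587
finger_force: 0.0
```

Run:
```python
from h import *
s,M=st()
A=[read_camera('wrist') for _ in range(4)];c=A[0];f=np.mean([a['frame'].astype(float) for a in A],0)
meas(c)
ex=np.array([np.cos(YAW),np.sin(YAW)]);ey=np.array([-ex[1],ex[0]]);O=np.array([.489,-.028])
def patch(x0,x1,y0,y1,z,st=1e-4):
    X,Y=np.meshgrid(np.arange(x0,x1,st),np.arange(y1,y0,-st))
    W=O+X[...,None]*ex+Y[...,None]*ey
    P=np.c_[W.reshape(-1,2),np.full(X.size,z)];V=np.array(c['view']);q=P@V[:3,:3].T+V[:3,3]
    uv=cv2.projectPoints(q*[1,-1,-1],np.zeros(3),np.zeros(3),c['mtx'],np.array(c['dist_coeffs']))[0].reshape(X.shape+(2,)).astype(np.float32)
    return cv2.remap(f.astype(np.float32),uv[...,0],uv[...,1],cv2.INTER_CUBIC)
y0,y1=.095,.125
p=patch(-.02,.04,y0,y1,.026)
for n,a,b,w in [('rider',-.013,-.003,p[...,2]-p[...,1]),('rider2',-.003,.004,p[...,2]-p[...,1]),('needle',.009,.013,p[...,2]-p[...,0]),('needle2',.013,.017,p[...,2]-p[...,0])]:
    pr=w[:,int((a+.02)*1e4):int((b+.02)*1e4)].mean(1);i=np.where(pr>pr.max()/2)[0];e=(y1-i[0]*1e-4,y1-i[-1]*1e-4);print(n,np.round(e,4),round(sum(e)/2,5))
for b in boxes_of('wrist','clamp_tip')[:2]: print(b,at(c,b['uv'],.0887))
c=read_camera('top')
for b in boxes_of('top','clamp_tip')[:2]: print(b,at(c,b['uv'],.0887))
for yy in (-.13,): 
    h=O+ey*yy; print('hinge',h,'ball0',h-ex*.0288)
```

```text
t 17.35 tcp [0.4832 0.0007 0.1135] theta 100.9 z [-0.002  0.    -1.   ] j [-0.35  0.38  0.3   2.08 -0.17  0.7   0.26] F [ 0.2 -0.2 -0.4] 0.5865719991614134 0.0
red [308.4 102.6] [307 100   4   7  20] [0.4599 0.0792 0.026 ] stage -0.014 0.1112
red [324.4 103.5] [315 101  20   6 110] [0.4716 0.0808 0.026 ] stage -0.0022 0.1111
red [406.6 161.4] [392 157  28  10 217] [0.5439 0.0504 0.026 ] stage 0.0652 0.0712
blue [324.4  63.2] [308  59  30   9 190] [0.4664 0.1074 0.026 ] stage -0.0038 0.1382
green [454.8 166.7] [437 158  37  19 599] [0.5773 0.0547 0.036 ] stage 0.0989 0.0709
yellow [345.6 105.1] [338 103  16   6  61] [0.4874 0.0827 0.026 ] stage 0.0136 0.1109
rider [0.1142 0.1086] 0.1114
rider2 [0.1141 0.1089] 0.1115
needle [0.1132 0.1095] 0.11135
needle2 [0.1132 0.1095] 0.11135
hinge [ 0.50675434 -0.15678192] ball0 [ 0.47822419 -0.16071519]
```

The needle is now within 0.1 mm of the rider's middle. Next is the clamp lever: close the fingers, lift over, and come down on the near side of the ball.

Call:
servo_tool([
  [[0,0,-0.03,0,0,2.9,0.05],[0,0,-0.027,0,0,0,0],[-0.0318,-0.0151,0,0,0,0,0],[-0.0318,-0.0151,0,0,0,0,0],[-0.0318,-0.0151,0,0,0,0,0],[-0.0318,-0.0151,0,0,0,0,0],[-0.0318,-0.0151,0,0,0,0,0],[0,0,0.04,0,0,0,0],[0,0,0.038,0,0,0,0],[0,0,0,0,0,0,0]],
])

```text
t: 18.95
tcp_pos: [0.4288, -0.1688, 0.0915]
tcp_rot: [-0.002, 0.658, 0.753, -0.001]
contact_force: [-0.0, 0.1, 1.0]
grip_width: 0.001
finger_force: 0.0
```

Run:
```python
from h import *
s,M=st();ex=np.array([np.cos(YAW),np.sin(YAW)]);ey=np.array([-ex[1],ex[0]]);O=np.array([.489,-.028]);d=s['tcp_pos'][:2]-O
print('stage',d@ex,d@ey)
c=read_camera('top');k=c['frame'][170:250,345:445];cv2.imwrite('pics/t6.png',cv2.resize(k,None,fx=6,fy=6,interpolation=cv2.INTER_CUBIC))
```

```text
t 18.95 tcp [ 0.4288 -0.1688  0.0915] theta 97.7 z [-0.005  0.001 -1.   ] j [-0.03  0.4   0.37  2.15 -0.24  0.63  0.64] F [-0.   0.1  1. ] 0.0011480370945840233 0.0
stage -0.07888838448255747 -0.1312393690202588
```

View pics/t6.png

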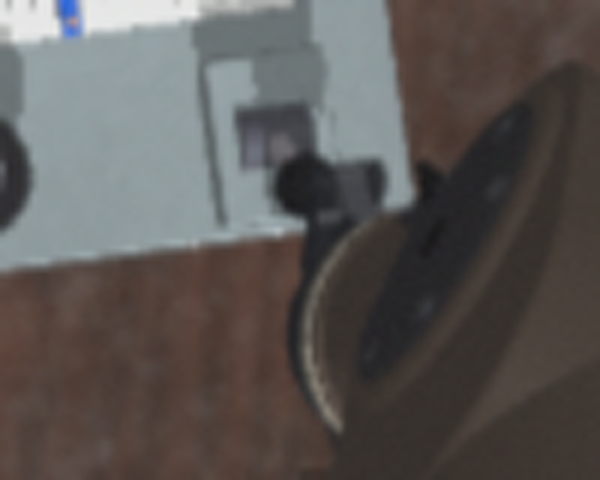

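The crop shows the ball at about (305,185) with the finger just below it, on the near side. I'll push along tool +y.

Call:
servo_tool([
  [[0.001,0.008,0,0,0,0,0],[0,0.008,0,0,0,0,0],[0,0.008,0,0,0,0,0],[0,0.008,0,0,0,0,0],[0,0.008,0,0,0,0,0],[0,0.008,0,0,0,0,0],[0,0.008,0,0,0,0,0],[0,0.008,0,0,0,0,0],[0,0.004,0,0,0,0,0],[0,0,0,0,0,0,0]],
])

```text
t: 20.25
tcp_pos: [0.4983, -0.1586, 0.0931]
tcp_rot: [0.0, 0.657, 0.754, 0.0]
contact_force: [-0.3, 0.0, 0.4]
grip_width: 0.001
finger_force: 0.0
```

Call:
servo_tool([
  [[0,0.003,0,0,0,0,0],[0,0.003,0,0,0,0,0],[0,0.002,0,0,0,0,0],[0,0.001,0,0,0,0,0],[0,0,0,0,0,0,0],[0,0,0,0,0,0,0],[0,0,0,0,0,0,0],[0,0,0,0,0,0,0],[0,0,0,0,0,0,0],[0,0,0,0,0,0,0]],
])

```text
t: 21.5
tcp_pos: [0.5069, -0.1575, 0.0932]
tcp_rot: [0.0, 0.657, 0.753, 0.0]
contact_force: [-0.7, -0.0, -0.6]
grip_width: 0.001
finger_force: 0.2
```

Call:
servo_tool([
  [[0,0.0015,0,0,0,0,0],[0,0.0015,0,0,0,0,0],[0,0.0015,0,0,0,0,0],[0,0.0015,0,0,0,0,0],[0,0,0,0,0,0,0],[0,0,0,0,0,0,0],[0,0,0,0,0,0,0],[0,0,0,0,0,0,0],[0,0,0,0,0,0,0],[0,0,0,0,0,0,0]],
])

```text
t: 22.75
tcp_pos: [0.511, -0.1569, 0.0929]
tcp_rot: [-0.001, 0.658, 0.753, -0.001]
contact_force: [-7.7, -1.4, 2.9]
grip_width: -0.001
finger_force: 3.8
```

Run:
```python
from h import *
st();print(bot.get_state()['wrist_torque'])
f=lambda c,u0,v0,w,h:cv2.resize(c['frame'][v0:v0+h,u0:u0+w],None,fx=5,fy=5,interpolation=cv2.INTER_CUBIC)
c=read_camera('top');a=f(c,355,160,80,80);u=proj(read_camera('scene'),(.52,-.16,.08));print(u)
c=read_camera('scene');b=f(c,int(u[0])-40,int(u[1])-40,80,80);cv2.imwrite('pics/t7.png',np.hstack([a,b]))
```

```text
t 22.75 tcp [ 0.511  -0.1569  0.0929] theta 97.7 z [-0.003  0.    -1.   ] j [-0.07  0.49  0.37  1.98 -0.26  0.72  0.59] F [-7.7 -1.4  2.9] -0.0007323367734520495 3.8184379041194916
[-0.15883493  1.52659282 -0.02160882]
[363.50066262 178.61060151]
```

View pics/t7.png

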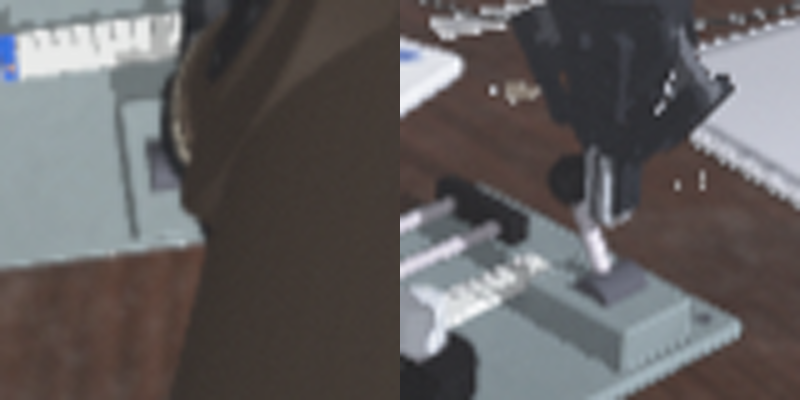

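The right half shows the ball, at (568,178), pushed over beyond the finger with the rod leaning away, and the force rose to 8 N at the stop. A little more push, then back off, rise and check everything.

Call:
servo_tool([
  [[0,0.002,0,0,0,0,0],[0,0.002,0,0,0,0,0],[0,0,0,0,0,0,0],[0,0,0,0,0,0,0],[0,-0.01,0,0,0,0,0],[0,-0.025,0,0,0,0,0],[0,-0.03,0,0,0,0,0],[0,0,-0.04,0,0,0,0],[0,0,-0.04,0,0,0,0],[0,0,-0.03,0,0,0,0]],
])

```text
t: 24.15
tcp_pos: [0.4534, -0.1651, 0.2052]
tcp_rot: [0.001, 0.657, 0.753, 0.001]
contact_force: [0.5, 0.3, -0.5]
grip_width: -0.001
finger_force: 0.0
```

Call:
servo_tool([
  [[0.035,0.005,0,0,0,0,0],[0.035,0.005,0,0,0,0,0],[0.035,0.005,0,0,0,0,0],[0.03,0.005,0,0,0,0,0],[0.03,0.005,0,0,0,0,0],[0,0,0,0,0,0,0],[0,0,0,0,0,0,0],[0,0,0,0,0,0,0],[0,0,0,0,0,0,0],[0,0,0,0,0,0,0]],
])

```text
t: 25.4
tcp_pos: [0.4548, 0.0015, 0.2032]
tcp_rot: [0.0, 0.658, 0.753, 0.0]
contact_force: [-0.1, -0.1, -0.9]
grip_width: -0.006
finger_force: 0.0
```

Run:
```python
from h import *
st();c=read_camera('wrist');meas(c,oy=-.028)
t=read_camera('top');print('top');meas(t)
for n in ('eraser','label_block'): print(n,[(at(t,b['uv'],.01).round(4)) for b in boxes_of('top',n)[:1]])
a=cv2.resize(t['frame'][110:290,200:440],(800,600),interpolation=cv2.INTER_CUBIC);cv2.imwrite('pics/t8.png',a)
for cam,x in (('top',t),('wrist',c)):
    for b in boxes_of(cam,'clamp_tip')[:2]: print(cam,b,at(x,b['uv'],.0887).round(4))
```

```text
t 25.4 tcp [0.4548 0.0015 0.2032] theta 97.7 z [ 0.  0. -1.] j [-0.42  0.2   0.35  2.05 -0.09  0.9   0.12] F [-0.1 -0.1 -0.9] -0.005545611597928804 0.0
red [345.2 106.9] [338 105  15   5  66] [0.4718 0.0808 0.026 ] stage -0.0022 0.1101
red [333.9 107.5] [333 106   3   4  11] [0.4602 0.0786 0.026 ] stage -0.014 0.1096
red [405.7 145.3] [396 142  19   7 105] [0.5442 0.0501 0.026 ] stage 0.0654 0.0699
blue [333.9  78.9] [333  76   3   6  14] [0.456  0.1062 0.026 ] stage -0.0144 0.1374
blue [346.2  78.7] [338  76  16   6  80] [0.4683 0.108  0.026 ] stage -0.0019 0.1375
blue [396.1 245.2] [387 242  18   7  96] [ 0.5613 -0.072   0.026 ] stage 0.0656 -0.0535
green [440.  146.7] [428 141  25  13 297] [0.5773 0.0546 0.036 ] stage 0.0987 0.0698
yellow [360.4 107. ] [354 106  13   4  38] [0.4877 0.0829 0.026 ] stage 0.0139 0.11
top
green [305.  161.4] [303 159   5   5  21] [0.5825 0.0536 0.036 ] stage 0.1039 0.069
eraser [array([0.3353, 0.2654, 0.01  ])]
label_block [array([ 0.3431, -0.2199,  0.01  ])]
top {'uv': [393.3, 180.8], 'confidence': 0.56} [ 0.5307 -0.1565  0.0887]
wrist {'uv': [406.8, 145.0], 'confidence': 0.3} [0.5244 0.0574 0.0887]
```

View pics/t8.png

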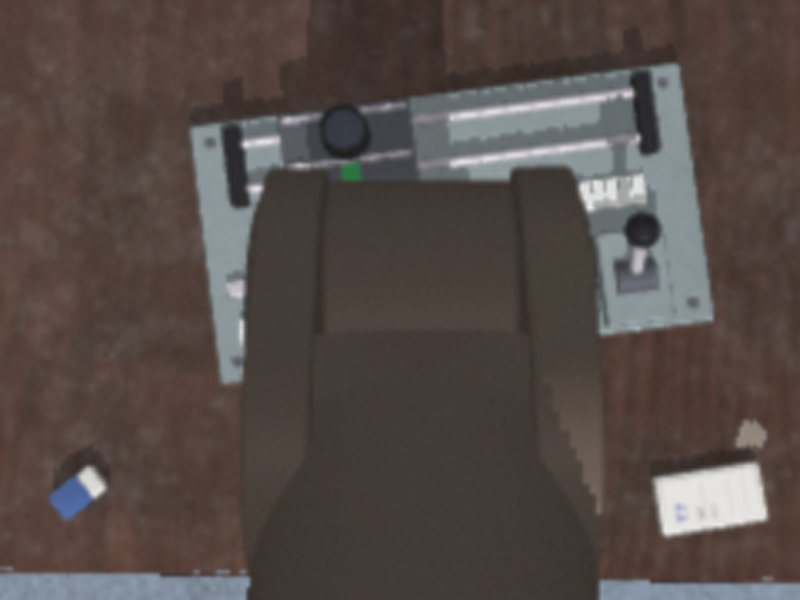

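The top view shows the ball at (642,230), which is stage x ≈ +29 mm against 28.8 mm at the stop. The eraser and block are where they were. The band (69.8 against 69.9 mm) and the needle (110.0 against 110.1 mm) still match their red riders.

```bash
python3 -c "
from cell import bot
print(bot.finish_job())"
```

```text
the job is handed in; nothing more can be done
None
```

The job is handed in: the last check showed the green band and the needle each within about 0.1 mm of their red riders, the clamp lever over at its stop, and the eraser and block of tags where they were; it took about 26 s of the 61 s, and no verdict came back.

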